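# Pay for and start the blue dryer

## Robot

A 6-joint arm with a two-finger parallel gripper is mounted at the origin on the work surface. World frame = base frame: x ahead of the robot, y to its left, z up, the work surface at z = 0. Lengths are in mm, angles in rad, forces in N, time in s.
With the tool pointing down it reaches from about 350 to 950 mm from the base axis. Payload 17.4 kg.
Tool frame: the origin (TCP) lies between the finger pads, 19 mm behind the fingertips; this is the grasp point; z points along the fingers, y is the line along which they close (so a half turn about z gives the same grasp; the last joint's range is limited). The gripper opens to 93 mm and grips with 3 to 60 N. Pads are 15 mm wide; open, the fingers measure 128 mm over their backs; the gripper's body (75 mm by 188 mm) begins 65 mm behind the grasp point.
Start: joints at [-1.24, 0.116, 1.442, -0, 1.584, -0.038], TCP at [243.326, -629.623, 237.446] pointing down, gripper open.
Joint ranges: [-2.83, 2.83], [-0.83, 2.19], [0.07, 2.5], [-1.14, 4.28], [0.01, 3], [-2.97, 2.97]. Speed limits (rad/s): [1.89, 1.89, 2.22, 3.14, 3.14, 3.14].

## Interface

Orientations are given as a unit quaternion [w, x, y, z].
In Python, from workcell import bot gives the robot as it stands. The module is installed in compiled form; this text tells all that it offers.
- The arm moves only by the tool apply_moves, never from a script. Its argument "commands" is a list of rows, each an object with "delta_rot": the turn, a rotation vector about the tool's x, y, z in units of 180 degrees (1.0 is 180 degrees), a list of three; "slide": the shift along the tool's x, y, z in units of 0.15 m (1.0 is 0.15 m), a list of three; "hand": the opening, from 0 (shut) to 1 (fully open). A call has 1 to 8 rows; each row is the pose to reach, as a shift and turn from the pose commanded when the call began, along the tool's axes at that moment, turning the shorter way round; what a row does not reach only later rows make up. A row lasts 1/10 s, in which the tool goes at most 50 mm and 8.59 degrees, less where a joint would pass 70% of its speed; a pose out of reach is approached as far as the arm can. A call with a number of a shift or a turn outside -1 to 1 is refused whole. A call with a gripper value outside its range is refused whole. The fingers move at their own pace and stop on an object; the grip force is fixed at half the most. Time passes only in rows, so rows that repeat a pose let the fingers close. It gives the time, the measured TCP pose, the force, the opening and the grip force at its end, in the units of the state.
- bot.read_state(): the state, without advancing time (a new reading comes with each control period).
- bot.capture(name): name is "scene" or "side" or "wrist"; returns a dict with "frame" (480x640x3 uint8, red, green, blue), "mtx" (3x3 intrinsics, pixels), "dist_coeffs" ([k1, k2, p1, p2, k3] as OpenCV has them; the pictures are not rectified), "R" (3x3) and "t" (3): a world point X has camera coordinates R X + t; the wrist camera has in their place "T_tool_cam" (4x4, takes a point from camera to tool coordinates, whose origin is the TCP and whose axes are the flange's). Camera axes: x right, y down, z forward; pixel columns grow to the right and rows downward; lengths in mm; the calibration is good to about 2 mm. A picture is of the moment at which its call begins: read the wrist's pose just before it. There is no depth.
- bot.finish_job(): hands the job in; it is judged then, once.
The state is a dict: "time_s": time; "joints": joint angles; "dq": joint speeds; "effort": joint torques, N m; "tcp_pos": TCP position; "orientation": TCP orientation; "wrist_force": force on the tool from outside, world axes, zero at the start; "moment": the same for the moment, N m; "gripper_width": finger opening in mm; "grip_force": force on a finger pad.
Only numpy, scipy, OpenCV 4.12 (cv2) and the standard library are available. Lean on these libraries where they do the work, as an engineer would, in place of code of your own. Each camera call takes 0.05 s, during which the arm holds its last target. There are 200 camera calls.

## Task

Start the blue dryer from the counter: with the fingertips push the orange coin slide fully home, then point at the blue touch-free sensor from just above it (fingertips two or three centimetres over its middle) and stay there for two seconds without touching it, and last press the green start button down, let it come up and move clear. Do not touch any of the three sensors or point at the yellow or red one, and do not pick up or shift anything else on the counter.

Things in the scene. Friction and masses are not known exactly. Their poses are not given: they have to be found in the camera images.
- coin_box: white coin box fixed to the counter, 120 deep (its x) x 100 wide (its y) x 90 tall. Origin: centre of its underside. Its -x face, towards the robot, carries the coin slide; its yaw varies, so the slide is pushed along the box's own +x axis.
- coin_slide (a joint): travel of the coin slide in m: 0 = pulled right out, 0.050 = fully home (hard stop). Slides with about 3 N of friction and stays where it is left; it may start up to 12 mm in.
- coin_slide_face (a point): centre of the front (-x) face of the slide's orange handle plate, the face to push. The plate is 70 wide (y), 50 tall (z, from 35 to 85 above the counter) and 12 thick (x), face square to the box's x axis; it sits on a flat steel tongue and moves with the slide. With the slide fully home its back is 2 mm from the box's front.
- start_button_base: round grey housing of the start button, 56 dia x 12 tall, fixed to the counter. Origin: centre of its underside.
- start_button_top (a point): centre of the top of the green spring push button (40 dia) in a grey housing fixed to the counter; 22 mm above the counter when up, 16 mm when fully down; this point moves with the button. Pressed straight down.
- start_button (a joint): travel of the start button in m: 0 = up, 0.006 = fully down (about 5 N); it springs back up when released.
- blue_sensor: blue touch-free sensor: a loose round white puck, 54 dia x 34 tall, with a blue top (48 dia) and a small black lens in its middle, standing on the counter. Origin: centre of its underside.
- blue_sensor_lens (a point): the lens: centre of the top of the blue sensor, 34 mm above the counter, looking straight up. It sees the tool point (TCP) when that is within 20 mm sideways of the lens and 15 to 75 mm above it; with closed fingers pointing down, fingertips about 10 to 40 mm above the lens is right.
- yellow_sensor: yellow touch-free sensor: a loose round white puck, 54 dia x 34 tall, with a yellow top (48 dia) and a small black lens in its middle, standing on the counter. Origin: centre of its underside.
- yellow_sensor_lens (a point): the lens: centre of the top of the yellow sensor, 34 mm above the counter, looking straight up. It sees the tool point (TCP) when that is within 20 mm sideways of the lens and 15 to 75 mm above it; with closed fingers pointing down, fingertips about 10 to 40 mm above the lens is right.
- red_sensor: red touch-free sensor: a loose round white puck, 54 dia x 34 tall, with a red top (48 dia) and a small black lens in its middle, standing on the counter. Origin: centre of its underside.
- red_sensor_lens (a point): the lens: centre of the top of the red sensor, 34 mm above the counter, looking straight up. It sees the tool point (TCP) when that is within 20 mm sideways of the lens and 15 to 75 mm above it; with closed fingers pointing down, fingertips about 10 to 40 mm above the lens is right.
- detergent: white detergent bottle with blue cap, 76 dia x 220 tall (mm); a loose bystander. Origin: centre of its underside.
- softener: amber fabric-softener bottle with white cap, 68 dia x 190 tall (mm); a loose bystander. Origin: centre of its underside.
- stain_can: orange stain-remover can, 56 dia x 160 tall (mm); a loose bystander. Origin: centre of its underside.
- scoop_cup: clear plastic measuring cup, 56 dia x 50 tall (mm); a loose bystander. Origin: centre of its underside.
- lint_brush: wooden lint brush lying flat, about 170 long along its x axis, under 40 tall (mm); a loose bystander.
- sheet_box: cardboard box 70 x 110 x 45 tall (mm); a loose bystander. Origin: centre of its underside.
- pod_jar: green jar, 72 dia x 90 tall (mm); a loose bystander. Origin: centre of its underside.

How it is judged (in metres and radians):
On the way, in this order (a step that is already met when the one before it is completed fails the run):
1. the coin slide is pushed fully home (value of joint coin_slide above 0.046 m), for 0.2 s.
2. the tool point dwells just above the blue sensor for 1.5 s (horizontal distance between the grasp point and blue_sensor_lens below 0.02 m and z of the grasp point in the frame of blue_sensor_lens between 0.015 and 0.075 m), for 1.5 s.
3. the start button is pressed down (value of joint start_button above 0.004 m), for 0.05 s.
At the end, for the whole second after the job is handed in: The coin slide is home (within 4 mm of its stop), the start button is up again, the three sensors stand within 8 mm of where they were, and every bystander is within 20 mm of where it was (value of joint coin_slide above 0.046 m and value of joint start_button below 0.002 m and distance of each of blue_sensor, yellow_sensor, red_sensor from where it was at the start of the episode below 0.008 m and angle between each of blue_sensor, yellow_sensor, red_sensor's own z axis and vertical below 0.1 rad and linear speed of each of blue_sensor, yellow_sensor, red_sensor below 0.02 m/s and distance of each of detergent, softener, stain_can, scoop_cup, lint_brush, sheet_box, pod_jar from where it was at the start of the episode below 0.02 m); the robot touches nothing.
It fails at once if the coin slide or the start button is worked with the arm or the gripper body instead of the fingers (contact force between the arm and coin_box above 1 N or contact force between the arm and start_button_base above 1 N).
It fails at once if a sensor is touched (contact force between any of the fingers, the arm and blue_sensor above 0.3 N or contact force between any of the fingers, the arm and yellow_sensor above 0.3 N or contact force between any of the fingers, the arm and red_sensor above 0.3 N).
It fails at once if a sensor is lifted, carried or shifted by more than 8 mm (distance of any of blue_sensor, yellow_sensor, red_sensor from where it was at the start of the episode above 0.008 m).
It fails at once if the tool point is just above the yellow or red sensor, where it sees it ((horizontal distance between the grasp point and yellow_sensor_lens below 0.02 m and z of the grasp point in the frame of yellow_sensor_lens between 0.015 and 0.075 m) or (horizontal distance between the grasp point and red_sensor_lens below 0.02 m and z of the grasp point in the frame of red_sensor_lens between 0.015 and 0.075 m)).
It fails at once if a bystander is lifted, carried or shifted by more than 20 mm (distance of any of detergent, softener, stain_can, scoop_cup, lint_brush, sheet_box, pod_jar from where it was at the start of the episode above 0.02 m).
It also fails if it takes over 53 s, if anything falls off the work surface, if the arm or the gripper's body presses on something with over 40 N, if the wrist force passes 120 N, or if a joint passes its speed limit or range.

## Working session

There is one attempt and no reset: what is moved stays moved. The work goes in short steps, Python scripts to look and compute and a tool call to move; the robot and the scene stay as the last step left them, time stands still between calls to the robot, and variables do not carry over. Pictures are saved under pics/ and viewed, at most 10 in all, crops included, and the job is handed in when it is done.

Besides the shell and the picture viewer there is one more tool, called after "Emit:" by a JSON object that holds its "method" and its "body", one argument or row to a line. apply_moves: Moves the arm, as the interface text tells. Shifts and turns lie within -1 to 1; 1 stands for 0.15 m of shift or 180 degrees of turn. Its arguments: {"type":"object","properties":{"commands":{"type":"array"}},"required":["commands"]}

```bash
mkdir -p pics; cat > h.py <<'E'
import numpy as np, cv2, pickle
def ray(c,uv):
    p=cv2.undistortPoints(np.array([[uv]],float),np.array(c["mtx"],float),np.array(c["dist_coeffs"],float))[0,0]
    R=np.array(c["R"]);t=np.array(c["t"]).ravel()
    return -R.T@t, R.T@np.array([p[0],p[1],1])
def onz(c,uv,z):
    o,d=ray(c,uv); return o+d*(z-o[2])/d[2]
def proj(c,X):
    R=np.array(c["R"]);t=np.array(c["t"],float)
    return cv2.projectPoints(np.array(X,float).reshape(-1,3),cv2.Rodrigues(R)[0],t,np.array(c["mtx"],float),np.array(c["dist_coeffs"],float))[0][:,0]
E
python3 - <<'E'
from workcell import bot
import cv2,pickle
s=bot.read_state();print(s["tcp_pos"],s["orientation"],s["time_s"])
for n in("scene","side"):
    c=bot.capture(n);pickle.dump(c,open(n+".pkl","wb"));cv2.imwrite(f"pics/{n}0.png",c["frame"][:,:,::-1])
    print(n,c["R"],c["t"])
E
```

```text
[ 243.24520405 -629.44489777  236.70624998] [-5.77129693e-04  9.83048265e-01  1.83346026e-01 -1.01996519e-04] 0.0
scene [[-0.81808522  0.57491136 -0.01461152]
 [ 0.45410884  0.63017934 -0.62980883]
 [-0.35287637 -0.52187252 -0.77661274]] [ 428.15215738 -276.88095694 1345.62722592]
side [[-0.71609619 -0.69782945 -0.01550179]
 [-0.35432702  0.38255728 -0.8532891 ]
 [ 0.60138059 -0.60554437 -0.52120764]] [465.19508621 208.82147412 929.04318299]
```

View pics/scene0.png

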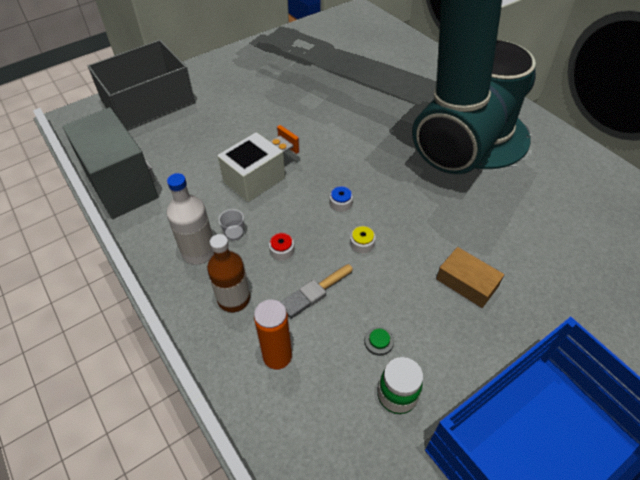

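View pics/side0.png

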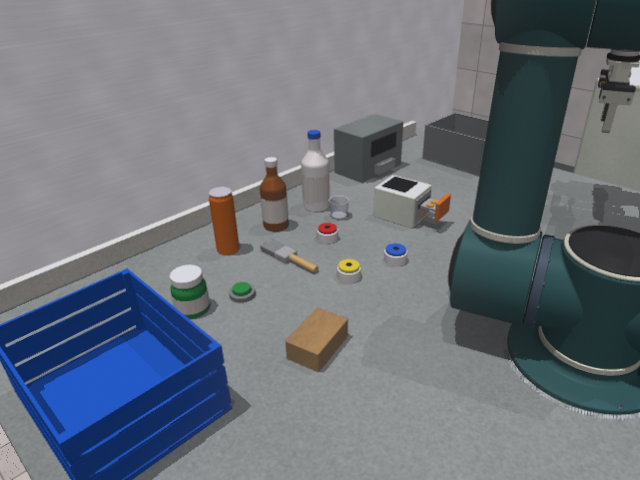

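Scene view: blue sensor at (341,195), yellow (363,236), red (281,243), green button (379,338), orange plate (288,139) on the box at (252,165). Side view: blue (396,249), button (241,289), plate (442,206). Next I measure these by colour masks.

```bash
python3 - <<'E'
import pickle,cv2,numpy as np
from h import *
S=dict(scene=dict(blue=(341,195),yellow=(363,236),red=(281,243),green=(379,338),orange=(288,139)),side=dict(blue=(396,249),yellow=(349,267),red=(327,229),green=(241,288),orange=(443,206)))
hue=dict(blue=(105,130),yellow=(22,38),red=(0,6),green=(50,80),orange=(4,18))
z=dict(blue=34,yellow=34,red=34,green=22,orange=60)
for n in S:
    c=pickle.load(open(n+".pkl","rb"));hsv=cv2.cvtColor(c["frame"],cv2.COLOR_RGB2HSV)
    for k,(u,v) in S[n].items():
        lo,hi=hue[k];m=cv2.inRange(hsv,(lo,110,50),(hi,255,255))
        w=np.zeros_like(m);w[v-22:v+23,u-22:u+23]=m[v-22:v+23,u-22:u+23]
        cs,_=cv2.findContours(w,cv2.RETR_EXTERNAL,cv2.CHAIN_APPROX_NONE);q=max(cs,key=cv2.contourArea)
        h=cv2.convexHull(q)
        if k!="orange":
            P=np.array([onz(c,p[0].astype(float),z[k])[:2] for p in h]).astype(np.float32)
            print(n,k,cv2.minEnclosingCircle(P), cv2.fitEllipse(q)[0])
        else:
            print(n,k,cv2.contourArea(q),cv2.approxPolyDP(h,1.5,True)[:,0].tolist())
    for k,uv,zz in dict(scene=[("jar",(403,372),90),("boxtopL",(220,153),90),("boxR",(283,155),90),("boxtop",(255,135),90),("boxbot",(245,173),90)],side=[("jar",(187,275),90),("b1",(375,190),90),("b2",(402,199),90),("b3",(430,184),90),("b4",(400,177),90)])[n]:
        print(n,k,onz(c,uv,zz)[:2].round(1))
    x0,y0=(200,105) if n=="scene" else (360,165)
    cv2.imwrite(f"pics/{n}_crop.png",cv2.resize(c["frame"][y0:y0+75,x0:x0+100,::-1],None,fx=8,fy=8,interpolation=cv2.INTER_CUBIC))
E
```

```text
scene blue ((447.6644287109375, -7.403372764587402), 25.027252197265625) (340.83721923828125, 193.67137145996094)
scene yellow ((482.6134948730469, 116.84236145019531), 25.085372924804688) (362.61810302734375, 234.48486328125)
scene red ((635.6814575195312, 29.734373092651367), 24.398422241210938) (280.6889953613281, 241.34950256347656)
scene green ((605.7390747070312, 324.97882080078125), 20.698135375976562) (379.2698974609375, 338.1798400878906)
scene orange 246.0 [[278, 125], [281, 125], [297, 136], [298, 152], [296, 153], [291, 150], [278, 135]]
scene jar [641.5 419.7]
scene boxtopL [ 629.8 -234.3]
scene boxR [ 515.  -141.7]
scene boxtop [ 530.8 -241.6]
scene boxbot [ 616.1 -141.6]
side blue ((443.54217529296875, -4.514338970184326), 26.627071380615234) (395.51568603515625, 249.28240966796875)
side yellow ((477.94482421875, 119.43566131591797), 26.64932632446289) (348.5581359863281, 265.448486328125)
side red ((630.3223876953125, 34.40324401855469), 26.717697143554688) (327.0, 227.8706817626953)
side green ((599.15966796875, 326.9847412109375), 23.4826717376709) (240.96322631835938, 288.36053466796875)
side orange 261.0 [[450, 194], [448, 210], [436, 220], [427, 204], [432, 200]]
side jar [633.9 423.4]
side b1 [ 607.3 -122.9]
side b2 [ 524.2 -129. ]
side b3 [ 523.3 -249.2]
side b4 [ 609.3 -231.2]
```

View pics/scene_crop.png

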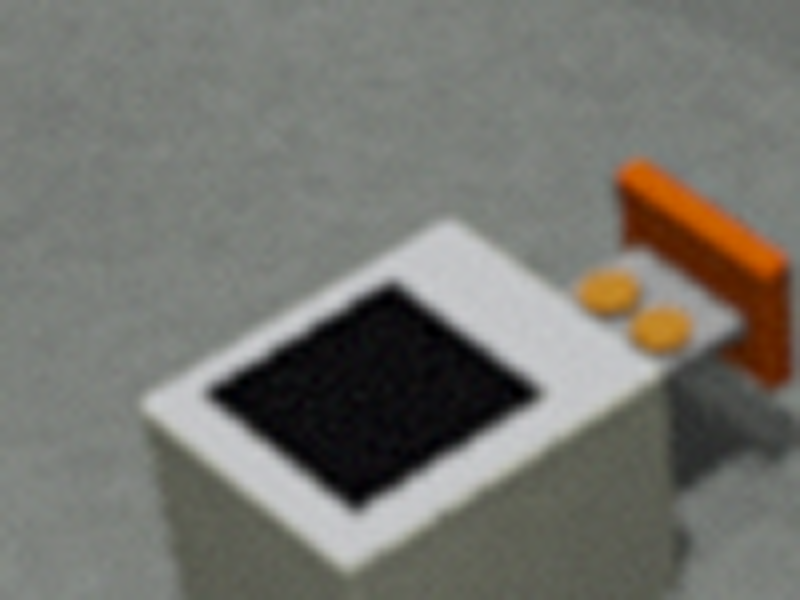

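View pics/side_crop.png

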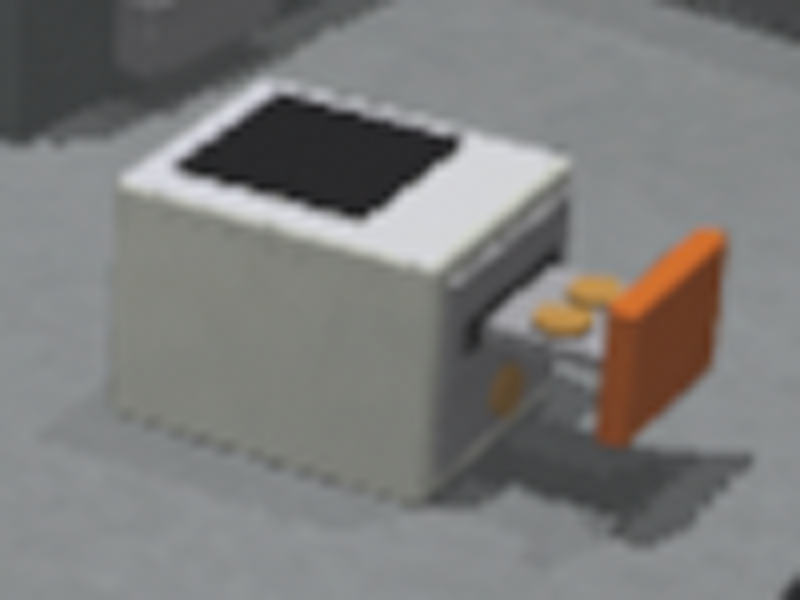

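```bash
python3 - <<'E'
import pickle,numpy as np
from h import *
D=dict(scene=(200,105,dict(backL=(143,403),frontA=(452,220),frontB=(665,372),backB=(348,572)),[(642,159),(790,262)]),
 side=(360,165,dict(backL=(270,80),frontA=(572,160),frontB=(440,270),backB=(120,182)),[(726,234),(628,320)]))
O={}
for n,(x0,y0,b,f) in D.items():
    c=pickle.load(open(n+".pkl","rb"))
    cv=lambda p:((p[0]+.5)/8-.5+x0,(p[1]+.5)/8-.5+y0)
    B={k:onz(c,cv(p),90)[:2] for k,p in b.items()}
    F=[onz(c,cv(p),85)[:2] for p in f]
    d=(B["frontA"]+B["frontB"]-B["backL"]-B["backB"])/2
    yaw=np.degrees(np.arctan2(-d[1],-d[0])); d2=F[1]-F[0]
    w=B["frontB"]+B["backB"]-B["frontA"]-B["backL"]
    print(n,{k:v.round(1).tolist() for k,v in B.items()},"depth",np.linalg.norm(d),"w",np.linalg.norm(w)/2,"yaw",yaw,np.degrees(np.arctan2(-w[0],w[1])))
    print(" centre",np.mean(list(B.values()),0),"plate",np.array(F).round(1).tolist(),np.linalg.norm(d2),"yaw",np.degrees(np.arctan2(-d2[0],d2[1])),"mid",(F[0]+F[1])/2, "front mid",(B["frontA"]+B["frontB"])/2)
    for nm,p in dict(cup=((232,214),(339,203)),brushend=((350,269),(316,268)),brush2=((290,305),(268,245)),sheet=((470,272),(318,335))).items():
        print(nm,onz(c,p[n!="scene"],30)[:2].round())
E
```

```text
scene {'backL': [637.8, -231.9], 'frontA': [523.1, -249.6], 'frontB': [508.2, -153.6], 'backB': [624.5, -135.6]} depth 116.87740185488269 w 97.19624644924355 yaw 8.764358518353365 8.315258288900255
 centre [ 573.42388784 -192.67863617] plate [[458.0, -245.6], [448.4, -178.1]] 68.23416366478703 yaw 8.12388027740356 mid [ 453.19659992 -211.83375413] front mid [ 515.66755477 -201.58300345]
cup [ 681. -103.]
brushend [558. 171.]
brush2 [705. 171.]
sheet [364. 320.]
side {'backL': [632.9, -231.7], 'frontA': [519.2, -248.2], 'frontB': [503.3, -153.3], 'backB': [618.6, -134.5]} depth 115.81506549333595 w 97.23574715242714 yaw 8.755821274664662 8.943368133360282
 centre [ 568.49973725 -191.91982376] plate [[456.7, -244.4], [445.8, -173.0]] 72.286750018452 yaw 8.626537961146393 mid [ 451.24612812 -208.69010244] front mid [ 511.26705602 -200.73472864]
cup [706. -90.]
brushend [528. 172.]
brush2 [681. 183.]
sheet [369. 322.]
```

Both views agree: box yaw is about 8.6°, the plate face is at about (452,-210) and its home position is about (498,-203). The blue sensor is at (445.6,-6), the button at (602.5,326). I'll close the fingers and approach the slide.

Emit:
{"method": "apply_moves", "body": {
  "commands": [
    {"slide": [0.66, -0.73, 0], "delta_rot": [0, 0, 0], "hand": 0},
    {"slide": [0.66, -0.73, 0], "delta_rot": [0, 0, 0], "hand": 0},
    {"slide": [0.66, -0.73, 0], "delta_rot": [0, 0, 0], "hand": 0},
    {"slide": [0.66, -0.73, 0], "delta_rot": [0, 0, 0], "hand": 0}
  ]
}}

```text
time_s: 0.5
tcp_pos: [297.7, -488.1, 237.9]
orientation: [0.0, 0.983, 0.185, 0.0]
wrist_force: [-0.4, 0.2, 0.8]
gripper_width: 65.8
grip_force: 0.0
```

Emit:
{"method": "apply_moves", "body": {
  "commands": [
    {"slide": [0.66, -0.73, 0], "delta_rot": [0, 0, 0], "hand": 0},
    {"slide": [0.66, -0.73, 0], "delta_rot": [0, 0, 0], "hand": 0},
    {"slide": [0.66, -0.73, 0], "delta_rot": [0, 0, 0], "hand": 0},
    {"slide": [0.66, -0.73, 0], "delta_rot": [0, 0, 0], "hand": 0}
  ]
}}

```text
time_s: 0.9
tcp_pos: [350.4, -350.7, 237.8]
orientation: [0.0, 0.983, 0.185, 0.001]
wrist_force: [1.2, -1.1, 1.0]
gripper_width: 33.8
grip_force: 0.0
```

Emit:
{"method": "apply_moves", "body": {
  "commands": [
    {"slide": [0.66, -0.73, 0.5], "delta_rot": [0, 0, 0.07], "hand": 0},
    {"slide": [0.66, -0.73, 0.5], "delta_rot": [0, 0, 0.07], "hand": 0},
    {"slide": [0.66, -0.73, 0.5], "delta_rot": [0, 0, 0.07], "hand": 0},
    {"slide": [0.66, -0.73, 0.5], "delta_rot": [0, 0, 0.07], "hand": 0},
    {"slide": [0.66, -0.73, 0.5], "delta_rot": [0, 0, 0.07], "hand": 0},
    {"slide": [0.66, -0.73, 0.5], "delta_rot": [0, 0, 0.07], "hand": 0}
  ]
}}

```text
time_s: 1.5
tcp_pos: [402.0, -216.9, 162.7]
orientation: [0.0, 0.997, 0.075, -0.0]
wrist_force: [0.0, -0.3, 0.6]
gripper_width: 0.7
grip_force: 0.0
```

Emit:
{"method": "apply_moves", "body": {
  "commands": [
    {"slide": [0, 0, 0.3], "delta_rot": [0, 0, 0], "hand": 0},
    {"slide": [0, 0, 0.65], "delta_rot": [0, 0, 0], "hand": 0},
    {"slide": [0, 0, 0.65], "delta_rot": [0, 0, 0], "hand": 0},
    {"slide": [0.1, 0, 0.65], "delta_rot": [0, 0, 0], "hand": 0},
    {"slide": [0.2, 0, 0.65], "delta_rot": [0, 0, 0], "hand": 0},
    {"slide": [0.2, 0, 0.65], "delta_rot": [0, 0, 0], "hand": 0}
  ]
}}

```text
time_s: 2.1
tcp_pos: [433.2, -213.0, 67.5]
orientation: [0.001, 0.997, 0.074, 0.001]
wrist_force: [0.3, 0.2, 0.7]
gripper_width: 0.8
grip_force: 0.0
```

Emit:
{"method": "apply_moves", "body": {
  "commands": [
    {"slide": [0.03, 0, 0], "delta_rot": [0, 0, 0], "hand": 0},
    {"slide": [0.06, 0, 0], "delta_rot": [0, 0, 0], "hand": 0},
    {"slide": [0.09, 0, 0], "delta_rot": [0, 0, 0], "hand": 0},
    {"slide": [0.12, 0, 0], "delta_rot": [0, 0, 0], "hand": 0},
    {"slide": [0.15, 0, 0], "delta_rot": [0, 0, 0], "hand": 0},
    {"slide": [0.18, 0, 0], "delta_rot": [0, 0, 0], "hand": 0},
    {"slide": [0.2, 0, 0], "delta_rot": [0, 0, 0], "hand": 0},
    {"slide": [0.2, 0, 0], "delta_rot": [0, 0, 0], "hand": 0}
  ]
}}

```text
time_s: 2.9
tcp_pos: [461.7, -207.0, 64.8]
orientation: [-0.0, 0.997, 0.074, 0.0]
wrist_force: [0.7, -0.4, -0.2]
gripper_width: 0.8
grip_force: 0.0
```

```bash
python3 - <<'E'
from workcell import bot
import cv2,pickle
c=bot.capture("side");pickle.dump(c,open("side1.pkl","wb"))
cv2.imwrite("pics/side1.png",cv2.resize(c["frame"][130:250,340:500,::-1],None,fx=5,fy=5,interpolation=cv2.INTER_CUBIC))
E
```

```text
(no output)
```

View pics/side1.png

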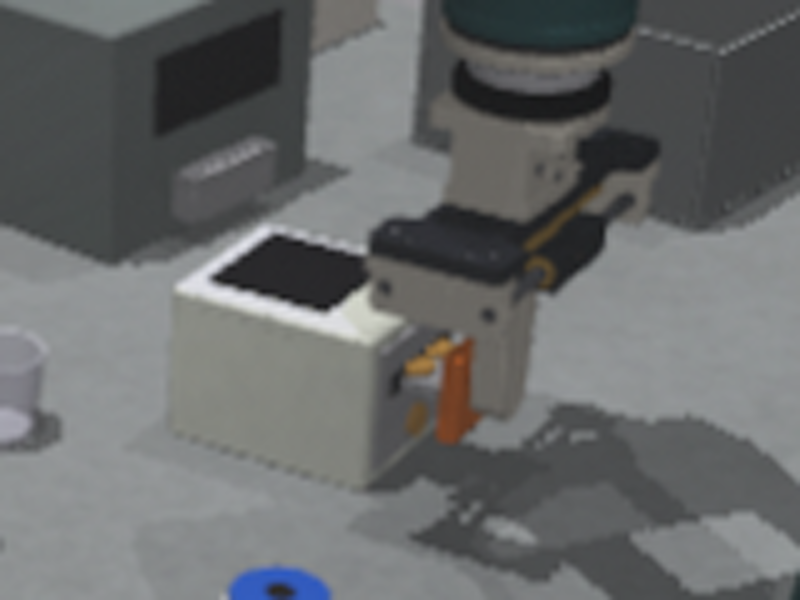

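The crop shows the closed fingers against the plate's front at about (480,380). The plate has moved part way, and the gripper body is clear above the box. I'll keep pushing.

Emit:
{"method": "apply_moves", "body": {
  "commands": [
    {"slide": [0.03, 0, 0], "delta_rot": [0, 0, 0], "hand": 0},
    {"slide": [0.06, 0, 0], "delta_rot": [0, 0, 0], "hand": 0},
    {"slide": [0.09, 0, 0], "delta_rot": [0, 0, 0], "hand": 0},
    {"slide": [0.12, 0, 0], "delta_rot": [0, 0, 0], "hand": 0},
    {"slide": [0.14, 0, 0], "delta_rot": [0, 0, 0], "hand": 0},
    {"slide": [0.15, 0, 0], "delta_rot": [0, 0, 0], "hand": 0}
  ]
}}

```text
time_s: 3.55
tcp_pos: [483.8, -203.8, 64.8]
orientation: [-0.0, 0.997, 0.074, -0.0]
wrist_force: [-3.4, 2.3, 0.2]
gripper_width: 0.7
grip_force: 1.5
```

Emit:
{"method": "apply_moves", "body": {
  "commands": [
    {"slide": [0.01, 0, 0], "delta_rot": [0, 0, 0], "hand": 0},
    {"slide": [0.02, 0, 0], "delta_rot": [0, 0, 0], "hand": 0},
    {"slide": [0.02, 0, 0], "delta_rot": [0, 0, 0], "hand": 0}
  ]
}}

```text
time_s: 3.85
tcp_pos: [484.3, -203.7, 64.8]
orientation: [-0.0, 0.997, 0.074, -0.003]
wrist_force: [-29.7, 0.8, 12.9]
gripper_width: 0.7
grip_force: 14.2
```

The force rose to 30 N, so it has hit the stop. I'll back off and check the gap.

Emit:
{"method": "apply_moves", "body": {
  "commands": [
    {"slide": [0, 0, 0], "delta_rot": [0, 0, 0], "hand": 0},
    {"slide": [-0.25, 0, 0], "delta_rot": [0, 0, 0], "hand": 0},
    {"slide": [-0.4, 0, 0], "delta_rot": [0, 0, 0], "hand": 0},
    {"slide": [-0.4, 0, -0.3], "delta_rot": [0, 0, 0], "hand": 0},
    {"slide": [-0.4, 0, -0.6], "delta_rot": [0, 0, 0], "hand": 0},
    {"slide": [-0.4, 0, -0.6], "delta_rot": [0, 0, 0], "hand": 0}
  ]
}}

```text
time_s: 4.45
tcp_pos: [429.1, -213.7, 161.5]
orientation: [0.003, 0.997, 0.074, 0.004]
wrist_force: [0.6, 0.3, 0.5]
gripper_width: 0.6
grip_force: 0.0
```

```bash
python3 - <<'E'
from workcell import bot
import cv2,pickle,numpy as np
a=bot.capture("side")["frame"][160:250,360:480,::-1];b=bot.capture("scene")["frame"][90:180,210:330,::-1]
cv2.imwrite("pics/both2.png",cv2.resize(np.vstack([a,b]),None,fx=3.3,fy=3.3,interpolation=cv2.INTER_CUBIC))
E
```

```text
(no output)
```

View pics/both2.png

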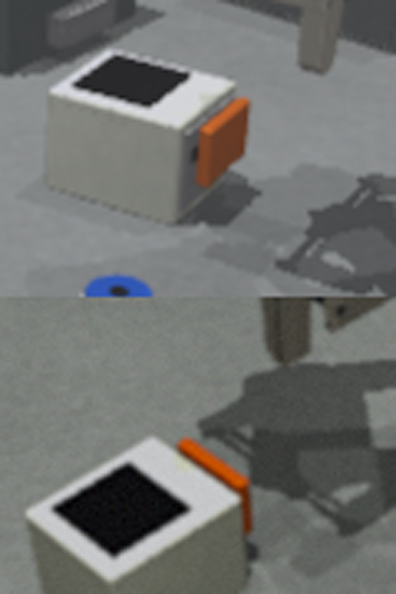

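The plate now sits tight against the box front and the tongue and coins are hidden, so the slide is home. Next is the blue sensor.

Emit:
{"method": "apply_moves", "body": {
  "commands": [
    {"slide": [0.16, -0.68, 0], "delta_rot": [0, 0, 0], "hand": 0},
    {"slide": [0.16, -0.68, 0], "delta_rot": [0, 0, 0], "hand": 0},
    {"slide": [0.16, -0.68, 0], "delta_rot": [0, 0, 0], "hand": 0}
  ]
}}

```text
time_s: 4.85
tcp_pos: [435.6, -104.2, 153.6]
orientation: [-0.001, 0.997, 0.076, -0.0]
wrist_force: [-0.1, -1.0, -0.4]
gripper_width: 0.2
grip_force: 0.0
```

Emit:
{"method": "apply_moves", "body": {
  "commands": [
    {"slide": [0.16, -0.68, 0], "delta_rot": [0, 0, 0], "hand": 0},
    {"slide": [0.16, -0.68, 0], "delta_rot": [0, 0, 0], "hand": 0},
    {"slide": [0.16, -0.68, 0], "delta_rot": [0, 0, 0], "hand": 0},
    {"slide": [0.16, -0.68, 0], "delta_rot": [0, 0, 0], "hand": 0},
    {"slide": [0.16, -0.68, 0], "delta_rot": [0, 0, 0], "hand": 0},
    {"slide": [0.16, -0.68, 0], "delta_rot": [0, 0, 0], "hand": 0}
  ]
}}

```text
time_s: 5.45
tcp_pos: [444.3, -4.7, 154.6]
orientation: [0.0, 0.997, 0.074, -0.0]
wrist_force: [0.4, -0.4, 0.2]
gripper_width: 0.5
grip_force: 0.0
```

```bash
python3 - <<'E'
from workcell import bot
import cv2,pickle,numpy as np
from scipy.spatial.transform import Rotation as Ro
from h import *
s=bot.read_state();c=bot.capture("wrist");T=np.array(c["T_tool_cam"],float)
w,x,y,z=s["orientation"];R=Ro.from_quat([x,y,z,w]).as_matrix();p=np.array(s["tcp_pos"])
Rwc=R@T[:3,:3];o=R@T[:3,3]+p;c["R"]=Rwc.T;c["t"]=-Rwc.T@o
pickle.dump(c,open("wrist.pkl","wb"))
hsv=cv2.cvtColor(c["frame"],cv2.COLOR_RGB2HSV);print(p.round(1),o.round(1))
for k,(lo,hi) in dict(blue=(105,130),yellow=(22,38),red=(0,6)).items():
    m=cv2.inRange(hsv,(lo,110,50),(hi,255,255));cs,_=cv2.findContours(m,cv2.RETR_EXTERNAL,cv2.CHAIN_APPROX_NONE)
    for q in cs:
        if cv2.contourArea(q)>150:
            P=np.array([onz(c,a[0].astype(float),34)[:2] for a in q]).astype(np.float32);print(k,cv2.boundingRect(q),cv2.minEnclosingCircle(P))
cv2.imwrite("pics/wrist.png",c["frame"][:,:,::-1])
E
```

```text
[444.3  -4.7 154.6] [521.7   7.4 303.2]
blue (312, 209, 55, 54) ((446.9454650878906, -10.628314971923828), 23.621681213378906)
yellow (165, 144, 59, 59) ((481.49676513671875, 113.50726318359375), 24.212528228759766)
red (303, 0, 50, 13) ((618.7540893554688, 24.6776180267334), 17.43963050842285)
```

View pics/wrist.png

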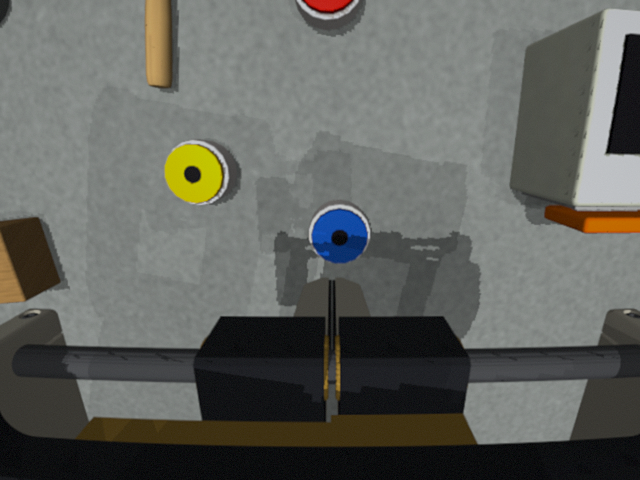

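The wrist view shows the blue puck at (340,235), just ahead of the fingertips; all three cameras agree on about (446,-8). I'll descend to TCP z 80, with the tips about 27 mm above the lens, and dwell.

Emit:
{"method": "apply_moves", "body": {
  "commands": [
    {"slide": [0.01, 0.02, 0.25], "delta_rot": [0, 0, 0], "hand": 0},
    {"slide": [0.01, 0.02, 0.5], "delta_rot": [0, 0, 0], "hand": 0},
    {"slide": [0.01, 0.02, 0.5], "delta_rot": [0, 0, 0], "hand": 0},
    {"slide": [0.01, 0.02, 0.5], "delta_rot": [0, 0, 0], "hand": 0},
    {"slide": [0.01, 0.02, 0.5], "delta_rot": [0, 0, 0], "hand": 0},
    {"slide": [0.01, 0.02, 0.5], "delta_rot": [0, 0, 0], "hand": 0},
    {"slide": [0.01, 0.02, 0.5], "delta_rot": [0, 0, 0], "hand": 0},
    {"slide": [0.01, 0.02, 0.5], "delta_rot": [0, 0, 0], "hand": 0}
  ]
}}

```text
time_s: 6.3
tcp_pos: [446.6, -6.2, 80.7]
orientation: [0.0, 0.997, 0.074, 0.001]
wrist_force: [-0.4, 0.0, 0.2]
gripper_width: 0.4
grip_force: 0.0
```

Emit:
{"method": "apply_moves", "body": {
  "commands": [
    {"slide": [0, 0, 0], "delta_rot": [0, 0, 0], "hand": 0},
    {"slide": [0, 0, 0], "delta_rot": [0, 0, 0], "hand": 0},
    {"slide": [0, 0, 0], "delta_rot": [0, 0, 0], "hand": 0},
    {"slide": [0, 0, 0], "delta_rot": [0, 0, 0], "hand": 0},
    {"slide": [0, 0, 0], "delta_rot": [0, 0, 0], "hand": 0},
    {"slide": [0, 0, 0], "delta_rot": [0, 0, 0], "hand": 0},
    {"slide": [0, 0, 0], "delta_rot": [0, 0, 0], "hand": 0},
    {"slide": [0, 0, 0], "delta_rot": [0, 0, 0], "hand": 0}
  ]
}}

```text
time_s: 7.1
tcp_pos: [446.3, -6.2, 79.9]
orientation: [-0.0, 0.997, 0.074, -0.0]
wrist_force: [0.4, -0.1, 0.5]
gripper_width: 0.8
grip_force: 0.0
```

Emit:
{"method": "apply_moves", "body": {
  "commands": [
    {"slide": [0, 0, 0], "delta_rot": [0, 0, 0], "hand": 0},
    {"slide": [0, 0, 0], "delta_rot": [0, 0, 0], "hand": 0},
    {"slide": [0, 0, 0], "delta_rot": [0, 0, 0], "hand": 0},
    {"slide": [0, 0, 0], "delta_rot": [0, 0, 0], "hand": 0},
    {"slide": [0, 0, 0], "delta_rot": [0, 0, 0], "hand": 0},
    {"slide": [0, 0, 0], "delta_rot": [0, 0, 0], "hand": 0},
    {"slide": [0, 0, 0], "delta_rot": [0, 0, 0], "hand": 0},
    {"slide": [0, 0, 0], "delta_rot": [0, 0, 0], "hand": 0}
  ]
}}

```text
time_s: 7.9
tcp_pos: [446.3, -6.2, 79.9]
orientation: [0.0, 0.997, 0.074, 0.0]
wrist_force: [0.5, 0.1, 0.2]
gripper_width: 0.5
grip_force: 0.0
```

Emit:
{"method": "apply_moves", "body": {
  "commands": [
    {"slide": [0, 0, 0], "delta_rot": [0, 0, 0], "hand": 0},
    {"slide": [0, 0, -0.3], "delta_rot": [0, 0, 0], "hand": 0},
    {"slide": [0, 0, -0.6], "delta_rot": [0, 0, 0], "hand": 0},
    {"slide": [0, 0, -0.9], "delta_rot": [0, 0, 0], "hand": 0},
    {"slide": [0, 0, -0.9], "delta_rot": [0, 0, 0], "hand": 0},
    {"slide": [0, 0, -0.9], "delta_rot": [0, 0, 0], "hand": 0}
  ]
}}

```text
time_s: 8.5
tcp_pos: [446.6, -6.3, 215.6]
orientation: [0.0, 0.997, 0.074, 0.001]
wrist_force: [0.1, -0.2, -0.8]
gripper_width: 0.6
grip_force: 0.0
```

Emit:
{"method": "apply_moves", "body": {
  "commands": [
    {"slide": [0.45, -0.68, 0], "delta_rot": [0, 0, 0], "hand": 0},
    {"slide": [0.45, -0.68, 0], "delta_rot": [0, 0, 0], "hand": 0},
    {"slide": [0.45, -0.68, 0], "delta_rot": [0, 0, 0], "hand": 0}
  ]
}}

```text
time_s: 8.8
tcp_pos: [498.2, 107.3, 212.9]
orientation: [-0.0, 0.997, 0.075, -0.001]
wrist_force: [0.2, -0.1, 0.2]
gripper_width: 0.4
grip_force: 0.0
```

Emit:
{"method": "apply_moves", "body": {
  "commands": [
    {"slide": [0.3, -0.8, 0], "delta_rot": [0, 0, 0], "hand": 0},
    {"slide": [0.3, -0.8, 0], "delta_rot": [0, 0, 0], "hand": 0},
    {"slide": [0.3, -0.8, 0], "delta_rot": [0, 0, 0], "hand": 0},
    {"slide": [0.3, -0.8, 0], "delta_rot": [0, 0, 0], "hand": 0},
    {"slide": [0.3, -0.8, 0], "delta_rot": [0, 0, 0], "hand": 0}
  ]
}}

```text
time_s: 9.3
tcp_pos: [524.1, 230.1, 213.1]
orientation: [0.0, 0.997, 0.075, -0.001]
wrist_force: [0.2, -0.9, -0.1]
gripper_width: 0.4
grip_force: 0.0
```

```bash
python3 - <<'E'
from workcell import bot
import cv2,pickle,numpy as np
from scipy.spatial.transform import Rotation as Ro
from h import *
s=bot.read_state();c=bot.capture("wrist");T=np.array(c["T_tool_cam"],float)
w,x,y,z=s["orientation"];R=Ro.from_quat([x,y,z,w]).as_matrix();p=np.array(s["tcp_pos"])
Rwc=R@T[:3,:3];o=R@T[:3,3]+p;c["R"]=Rwc.T;c["t"]=-Rwc.T@o
hsv=cv2.cvtColor(c["frame"],cv2.COLOR_RGB2HSV);print(p.round(1),s["joints"])
m=cv2.inRange(hsv,(50,110,50),(80,255,255));cs,_=cv2.findContours(m,cv2.RETR_EXTERNAL,cv2.CHAIN_APPROX_NONE)
for q in cs:
    if cv2.contourArea(q)>150:
        P=np.array([onz(c,a[0].astype(float),22)[:2] for a in q]).astype(np.float32);print(cv2.boundingRect(q),cv2.minEnclosingCircle(P))
cv2.imwrite("pics/wrist2.png",c["frame"][:,:,::-1])
for n,uv,j in(("scene",(270,312),(403,372)),("side",(221,193),(187,275))):
    d=pickle.load(open(n+".pkl","rb"));print("can",onz(d,uv,160)[:2].round(),"jar",onz(d,j,90)[:2].round())
E
```

```text
[524.1 230.1 213.1] [ 3.69188759e-01 -9.85879467e-02  1.69679479e+00 -1.97610109e-04
  1.54608651e+00  1.79000863e+00]
(233, 106, 40, 41) ((604.364013671875, 320.19818115234375), 19.554380416870117)
(112, 16, 59, 89) ((647.9685668945312, 441.478515625), 39.33035659790039)
can [776. 234.] jar [642. 420.]
can [765. 238.] jar [634. 423.]
```

View pics/wrist2.png

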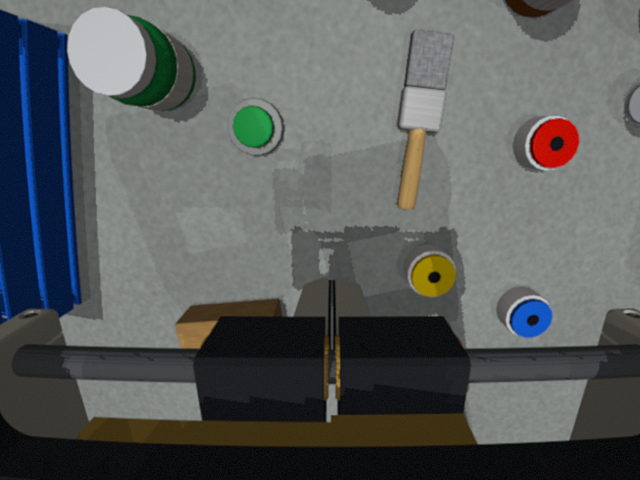

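The wrist view shows the button at (253,127), with the jar next to it at (120,60). The button is at about (603,324). I'll turn the gripper 60° so its long axis lies clear of the jar, and move over the button.

Emit:
{"method": "apply_moves", "body": {
  "commands": [
    {"slide": [0.61, -0.54, 0], "delta_rot": [0, 0, -0.33], "hand": 0},
    {"slide": [0.61, -0.54, 0], "delta_rot": [0, 0, -0.33], "hand": 0},
    {"slide": [0.61, -0.54, 0], "delta_rot": [0, 0, -0.33], "hand": 0},
    {"slide": [0.61, -0.54, 0], "delta_rot": [0, 0, -0.33], "hand": 0},
    {"slide": [0.61, -0.54, 0], "delta_rot": [0, 0, -0.33], "hand": 0},
    {"slide": [0.61, -0.54, 0], "delta_rot": [0, 0, -0.33], "hand": 0},
    {"slide": [0.61, -0.54, 0], "delta_rot": [0, 0, -0.33], "hand": 0},
    {"slide": [0.61, -0.54, 0], "delta_rot": [0, 0, -0.33], "hand": 0}
  ]
}}

```text
time_s: 10.15
tcp_pos: [603.2, 322.3, 214.8]
orientation: [0.0, 0.829, 0.559, -0.0]
wrist_force: [-1.5, -0.1, 1.0]
gripper_width: -0.2
grip_force: 0.0
```

Emit:
{"method": "apply_moves", "body": {
  "commands": [
    {"slide": [0, 0, 0.3], "delta_rot": [0, 0, 0], "hand": 0},
    {"slide": [0, 0, 0.6], "delta_rot": [0, 0, 0], "hand": 0},
    {"slide": [0, 0, 0.9], "delta_rot": [0, 0, 0], "hand": 0},
    {"slide": [0, 0, 0.9], "delta_rot": [0, 0, 0], "hand": 0},
    {"slide": [0, 0, 0.9], "delta_rot": [0, 0, 0], "hand": 0}
  ]
}}

```text
time_s: 10.65
tcp_pos: [603.3, 323.1, 80.9]
orientation: [-0.0, 0.83, 0.557, -0.0]
wrist_force: [-0.6, -0.3, 0.6]
gripper_width: 0.5
grip_force: 0.0
```

Emit:
{"method": "apply_moves", "body": {
  "commands": [
    {"slide": [0, 0, 0.15], "delta_rot": [0, 0, 0], "hand": 0},
    {"slide": [0, 0, 0.25], "delta_rot": [0, 0, 0], "hand": 0},
    {"slide": [0, 0, 0.27], "delta_rot": [0, 0, 0], "hand": 0},
    {"slide": [0, 0, 0.29], "delta_rot": [0, 0, 0], "hand": 0},
    {"slide": [0, 0, 0.3], "delta_rot": [0, 0, 0], "hand": 0},
    {"slide": [0, 0, 0.305], "delta_rot": [0, 0, 0], "hand": 0},
    {"slide": [0, 0, 0.305], "delta_rot": [0, 0, 0], "hand": 0}
  ]
}}

```text
time_s: 11.35
tcp_pos: [603.5, 323.8, 35.1]
orientation: [0.0, 0.829, 0.559, 0.001]
wrist_force: [0.2, -2.9, 5.3]
gripper_width: 0.2
grip_force: 2.8
```

Emit:
{"method": "apply_moves", "body": {
  "commands": [
    {"slide": [0, 0, 0.01], "delta_rot": [0, 0, 0], "hand": 0},
    {"slide": [0, 0, 0.01], "delta_rot": [0, 0, 0], "hand": 0}
  ]
}}

```text
time_s: 11.55
tcp_pos: [603.6, 323.9, 34.9]
orientation: [0.0, 0.829, 0.559, 0.001]
wrist_force: [-5.6, -4.3, 17.3]
gripper_width: 0.4
grip_force: 8.7
```

Emit:
{"method": "apply_moves", "body": {
  "commands": [
    {"slide": [0, 0, -0.2], "delta_rot": [0, 0, 0], "hand": 0},
    {"slide": [0, 0, -0.5], "delta_rot": [0, 0, 0], "hand": 0},
    {"slide": [0, 0, -0.8], "delta_rot": [0, 0, 0], "hand": 0},
    {"slide": [0, 0, -1], "delta_rot": [0, 0, 0], "hand": 0},
    {"slide": [0, 0, -1], "delta_rot": [0, 0, 0], "hand": 0},
    {"slide": [0, 0, -1], "delta_rot": [0, 0, 0], "hand": 0}
  ]
}}

```text
time_s: 12.15
tcp_pos: [603.2, 323.8, 183.1]
orientation: [0.0, 0.829, 0.559, 0.001]
wrist_force: [-0.6, 0.0, 0.3]
gripper_width: 0.8
grip_force: 0.0
```

```bash
python3 - <<'E'
from workcell import bot
import cv2
cv2.imwrite("pics/end.png",bot.capture("side")["frame"][:,:,::-1])
E
```

```text
(no output)
```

View pics/end.png

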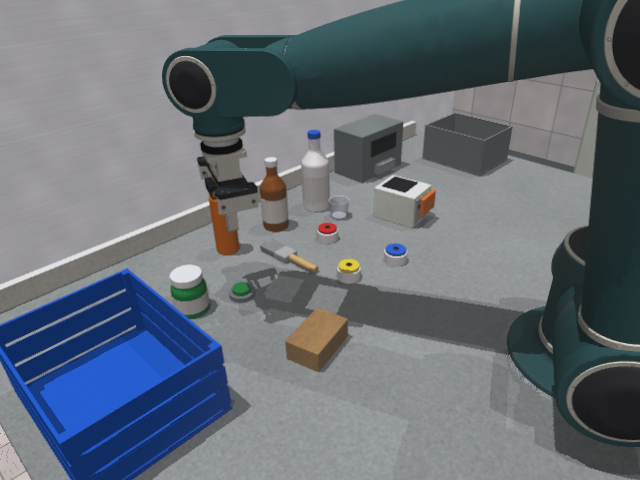

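The final view shows the slide home at (427,203), the button up at (241,289), the sensors at their starting pixels, and the gripper clear.

```bash
python3 -c "
from workcell import bot
print(bot.finish_job())"
```

```text
the job is handed in; nothing more can be done
None
```

The job is handed in, with no verdict shown: slide pushed to its stop (30 N), about 2 s held over the blue sensor untouched, button pressed and released, arm clear, and nothing visibly shifted in the last camera view.

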